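# Straighten and square a leaning row of clay tiles in the bench rack

### The job

The four clay tiles in the wooden rack have slumped into a leaning, staggered row. Push them in until all four stand upright, packed tight one behind the other against the backstop, and square the row so that every tile's left edge is flush against the side cheek. The clay is brittle, so press gently, let go of the tiles, and leave the pot, tub and spoon where they are.

Things in the scene. Friction and masses are not known exactly. Their poses are not given: they have to be found in the camera images.
- rack: Wooden tile rack, fixed. Origin: on the bench top; x points away from the robot to the backstop, y left to the cheek, z up. Floor board 12 mm thick (tiles stand at z = 12), x -115 to +90, y -110 to +85 mm. Front (-x) and right (-y) sides are open. The leaning row slides in at some 10 N if pushed low, at the front tile's foot; pushed higher up it jams. Upright tiles stay standing.
- backstop (a point): Backstop of the rack: upright wooden board, 15 mm thick, from rack y = -100 to +85 mm, 85 mm high above the floor board (top at z = 97 mm). This point: on its tile-side face at floor board height (rack x = +75, y = +5, z = 12 mm). Axes as the rack's.
- cheek (a point): Side cheek: board along the rack's left edge, 50 mm high above the floor board (top at z = 62 mm), from rack x = -75 to +75 mm. This point: on its inner face at floor board height (rack x = 0, y = +70, z = 12 mm). Axes as the rack's. A flush tile has its middle at rack y = +20 mm; at first the tiles stand 12 to 50 mm short of it.
- tile_1: Unglazed terracotta tile, 100 mm wide, 100 mm high, 10 to 14 mm thick (hand-made, unequal), 0.15 to 0.33 kg, loose. Next to the backstop; leans on it. Origin: middle of its underside (foot). Own x: through its thickness to the backstop; y: along its width; z: up its face. At first it leans 20 to 40 degrees, top towards the backstop, foot towards the robot.
- tile_2: Unglazed terracotta tile, 100 mm wide, 100 mm high, 10 to 14 mm thick (hand-made, unequal), 0.15 to 0.33 kg, loose. Second from the backstop; leans on tile_1. Origin: middle of its underside (foot). Own x: through its thickness to the backstop; y: along its width; z: up its face. At first it leans 20 to 40 degrees, top towards the backstop, foot towards the robot.
- tile_3: Unglazed terracotta tile, 100 mm wide, 100 mm high, 10 to 14 mm thick (hand-made, unequal), 0.15 to 0.33 kg, loose. Third from the backstop; leans on tile_2. Origin: middle of its underside (foot). Own x: through its thickness to the backstop; y: along its width; z: up its face. At first it leans 20 to 40 degrees, top towards the backstop, foot towards the robot.
- tile_4: Unglazed terracotta tile, 100 mm wide, 100 mm high, 10 to 14 mm thick (hand-made, unequal), 0.15 to 0.33 kg, loose. Front of the row, nearest the robot; leans on tile_3. Origin: middle of its underside (foot). Own x: through its thickness to the backstop; y: along its width; z: up its face. At first it leans 20 to 40 degrees, top towards the backstop, foot towards the robot.
- pot: Bystander: loose empty clay flower pot, 102 mm across the rim, 95 mm high, upright just left of the rack, beyond the cheek. Origin: centre of its underside. Leave alone.
- tub: Bystander: loose clear plastic open tub, 120 x 100 mm, 70 mm high, right of the rack. Origin: centre of its underside. Leave alone.
- spoon: Bystander: loose steel spoon, 170 mm long, lying along its own x, on the bench left of the rack beyond the pot. Origin: on the bench under its middle. Leave alone.

How it is judged:
By the outcome, as a careful person would: the job done as asked, in the order asked, and still so for the second after the job is handed in, with the robot touching nothing.
It also fails if it takes over 72 s, if anything falls off the work surface, if the arm or the gripper's body presses on something with over 40 N, if the wrist force passes 120 N, or if a joint passes its speed limit or range.

### The arm

A 7-joint arm with a two-finger parallel gripper is mounted at the origin on the work surface. World frame = base frame: x ahead of the robot, y to its left, z up, the work surface at z = 0. Lengths are in m, angles in rad, forces in N, time in s.
With the tool pointing down it reaches from about 0.425 to 0.925 m from the base axis. Payload 6.8 kg.
Tool frame: the origin (TCP) lies where the fingers leave the gripper's body, on its centre line; the fingertips stand 73 mm ahead of it and the grasp point (between the pads) lies 54 mm ahead of it; z points along the fingers, y is the line along which they close (so a half turn about z gives the same grasp; the last joint's range is limited). The gripper opens to 85 mm and grips with 20 to 120 N. Pads are 22 mm wide; open, the fingers measure 114 mm over their backs; the gripper's body (76 mm by 85 mm) begins 54 mm behind the grasp point. The pads swing forward as they close: fully open they stand 13 mm farther back than shut.
Start: joints at [-1.256, 0.477, 0.022, 1.555, -0.011, 1.109, -0.083], TCP at [0.277, 0.616, 0.304] pointing down, gripper open.
Joint ranges: [-2.96, 2.96], [-0.34, 2.1], [-1.41, 1.46], [0.24, 2.44], [-1.37, 4.51], [0.17, 1.92], [-2.96, 2.96]. Speed limits (rad/s): [2.39, 2.39, 3.14, 3.14, 3.14, 3.14, 3.14].

### API

Orientations are given as a rotation vector (axis times angle).
In Python, from bench import r gives the robot as it stands.
- The arm moves only by the shell command python3 drive.py [OPENING] [FORCE], which reads ROWS from standard input. ROWS is a JSON list of rows, 1 to 5 of them, each of 6 numbers: dx, dy, dz in normalised numbers (1 is 0.2 m), then a rotation vector rx, ry, rz in fractions of the full range, 1 being 2 rad; each row is the pose to reach, as a shift and turn from the pose commanded when the command began, along the tool's axes at that moment; what a row does not reach only later rows make up. A row lasts 1/10 s, in which the tool goes at most 0.05 m and 0.15 rad, less where a joint would pass 70% of its speed; a pose out of reach is approached as far as the arm can. OPENING is the finger opening in m, set as the command begins (- or left out keeps the last). The fingers move at their own pace and stop on an object; FORCE is the grip in N (left out, the last holds). Time passes only in rows, so rows that do not move let the fingers close. It prints the time, the measured TCP pose, the force, the opening and the grip force at its end. Input that does not fit is refused with a message, and nothing moves.
- r.get_obs(): the state, without advancing time (a new reading comes with each control period).
- r.grab_frame(name): name is "scene" or "top" or "wrist"; returns (picture, depth): 420x560x3 uint8, blue, green, red; 420x560 float32, m along the optical axis (not along the pixel's ray), 0 where there is no reading.
- r.camera_info(name): a dict with "camera_matrix" (3x3 intrinsics, pixels), "R" (3x3) and "t" (3): a world point X has camera coordinates R X + t. Camera axes: x right, y down, z forward; pixel columns grow to the right and rows downward; lengths in m; the calibration is good to about 2 mm. A picture is of the moment at which its call begins: read the wrist's pose just before it. camera_info takes no time and is no camera call; for the wrist camera it gives the pose at the moment of the call.
- r.hand_in(): hands the job in; it is judged then, once.
The state is a dict: "clock": time; "joints": joint angles; "qvel": joint speeds; "tau": joint torques, N m; "tcp_pos": TCP position; "orientation": TCP orientation; "contact_force": force on the tool from outside, world axes, zero at the start; "moment": the same for the moment, N m; "grip_width": finger opening in m; "gripper_force": force on a finger pad.
Only numpy, scipy, OpenCV 4.12 (cv2) and the standard library are available. Lean on these libraries where they do the work, as an engineer would, in place of code of your own. Each camera call takes 0.05 s, during which the arm holds its last target. There are 200 camera calls.

## Working session

There is one attempt and no reset: what is moved stays moved. The work goes in short steps, Python scripts to look and compute and a shell command to move; the robot and the scene stay as the last step left them, time stands still between calls to the robot, and variables do not carry over. Pictures are saved under pics/ and viewed, at most 10 in all, crops included, and the job is handed in when it is done.

```bash
ls; mkdir -p pics
python3 - <<'E'
from bench import r
import cv2,numpy as np
o=r.get_obs();print({k:np.round(v,3) for k,v in o.items()})
for n in("scene","top"):
    p,d=r.grab_frame(n);cv2.imwrite(f"pics/{n}0.png",p);np.save(f"pics/{n}0.npy",d)
    c=r.camera_info(n);print(n,c)
E
```

```text
bench.py
drive.py
pics
{'clock': np.float64(0.0), 'joints': array([-1.256,  0.478,  0.022,  1.556, -0.011,  1.109, -0.083]), 'qvel': array([ 0.   , -0.   , -0.001,  0.   ,  0.001,  0.001, -0.   ]), 'tau': array([-1.0000e-03, -5.9644e+01,  1.6070e+00, -2.8121e+01,  1.2000e-02,
        9.0000e-03, -0.0000e+00]), 'tcp_pos': array([0.277, 0.615, 0.303]), 'orientation': array([-6.590e-01, -3.071e+00,  3.000e-03]), 'contact_force': array([-0.436,  0.437,  0.188]), 'moment': array([ 0.076, -0.032, -0.052]), 'gripper_force': np.float64(0.0), 'grip_width': np.float64(0.086)}
scene {'camera_matrix': array([[469.97692273,   0.        , 283.61056208],
       [  0.        , 469.97692273, 204.2175065 ],
       [  0.        ,   0.        ,   1.        ]]), 'R': array([[ 0.69300485,  0.72083658, -0.01178576],
       [ 0.40457164, -0.40237815, -0.8212269 ],
       [-0.59671272,  0.56434604, -0.57048005]]), 't': array([-0.43191737, -0.1589856 ,  1.3145519 ])}
top {'camera_matrix': array([[390.21103854,   0.        , 276.58818471],
       [  0.        , 390.21103854, 212.28195546],
       [  0.        ,   0.        ,   1.        ]]), 'R': array([[ 0.01882086, -0.99982111, -0.00187727],
       [-0.98525729, -0.01822731, -0.1701054 ],
       [ 0.17004075,  0.00505112, -0.98542409]]), 't': array([0.06173014, 0.55072018, 0.79159758])}
```

View pics/scene0.png

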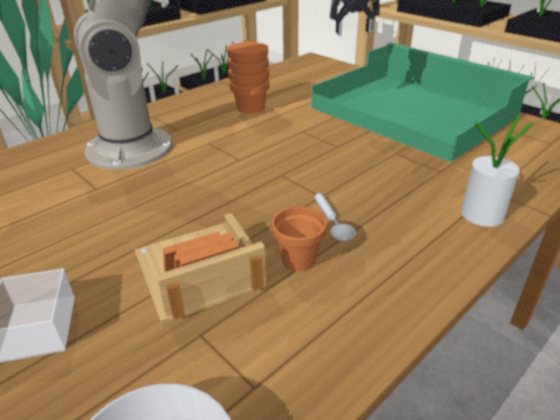

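View pics/top0.png

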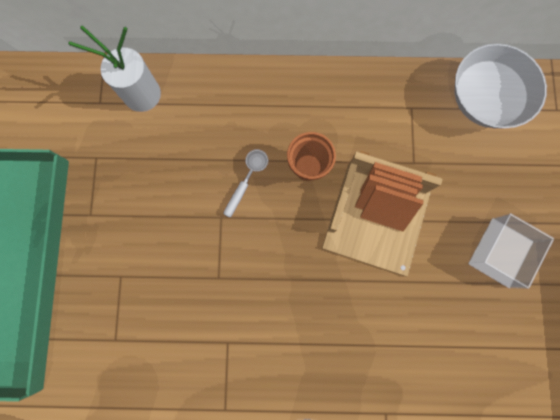

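The top view shows the rack around (382,212), backstop along (358,158)-(438,185), cheek on the left side, and tiles at (392,200). The pot is at (311,156), and the tub at (511,251). Next I'll measure the heights with depth.

```bash
cat > h.py <<'E'
import numpy as np,cv2
def cloud(d,c):
    K,R,t=c["camera_matrix"],c["R"],c["t"]
    v,u=np.indices(d.shape);P=np.stack([(u-K[0,2])/K[0,0]*d,(v-K[1,2])/K[1,1]*d,d],-1)
    return (P-t)@R
def ray(c,u,v,z):
    K,R,t=c["camera_matrix"],c["R"],c["t"]
    o=-R.T@t;w=R.T@np.linalg.inv(K)@[u,v,1];return o+w*(z-o[2])/w[2]
E
python3 - <<'E'
from bench import r
from h import *
p=cv2.imread("pics/top0.png");d=np.load("pics/top0.npy");X=cloud(d,r.camera_info("top"))
crop=p[140:290,300:460];big=cv2.resize(crop,None,fx=5,fy=5,interpolation=cv2.INTER_CUBIC)[:600]
cv2.imwrite("pics/crop0.png",cv2.resize(crop,(640,600),interpolation=cv2.INTER_CUBIC))
hsv=cv2.cvtColor(p,cv2.COLOR_BGR2HSV)
print("table z",np.median(X[300:340,200:300,2]))
sub=(slice(140,290),slice(320,460))
z=X[...,2]
for n,a,b in(("floor",.008,.018),("cheek",.055,.068),("back",.09,.104)):
    m=np.zeros(z.shape,np.uint8);m[sub]=((z[sub]>a)&(z[sub]<b)&(d[sub]>0))
    red=(hsv[...,0]<9)|(hsv[...,0]>170)
    m[red]=0
    m=cv2.morphologyEx(m,cv2.MORPH_OPEN,np.ones((2,2)))
    k,l,s,_=cv2.connectedComponentsWithStats(m)
    i=1+np.argmax(s[1:,4]);q=X[l==i][:,:2].astype(np.float32)
    re=cv2.minAreaRect(q*1000);print(n,s[i],re,np.round(cv2.boxPoints(re)).tolist())
# red profile
for v in range(150,240,6):
    print(v,[ (hsv[v,u].tolist(),np.round(X[v,u]*1000).astype(int).tolist()) for u in (380,400)])
E
```

```text
table z -0.00074441378769085
floor [ 323  173  108  104 4355] ((507.8155822753906, -106.15835571289062), (273.3321228027344, 295.0696105957031), 72.95028686523438) [[327.0, -194.0], [609.0, -280.0], [689.0, -19.0], [407.0, 68.0]]
cheek [332 164  39  68 535] ((585.4927368164062, -75.78215026855469), (40.42756652832031, 154.98963928222656), 63.90274429321289) [[507.0, -60.0], [646.0, -128.0], [664.0, -92.0], [525.0, -24.0]]
back [355 153  88  34 526] ((580.626708984375, -85.27499389648438), (144.23658752441406, 440.0985107421875), 30.488229751586914) [[407.0, 68.0], [630.0, -311.0], [754.0, -238.0], [531.0, 141.0]]
150 [([16, 123, 160], [711, -167, -3]), ([16, 123, 159], [711, -213, -1])]
156 [([16, 123, 159], [695, -166, 0]), ([16, 123, 159], [695, -212, 2])]
162 [([17, 101, 196], [650, -139, 99]), ([15, 129, 130], [682, -213, -1])]
168 [([11, 150, 170], [633, -136, 110]), ([18, 99, 198], [638, -181, 97])]
174 [([11, 150, 173], [622, -137, 107]), ([11, 150, 175], [621, -176, 111])]
180 [([11, 149, 180], [610, -137, 105]), ([11, 149, 178], [611, -177, 105])]
186 [([11, 151, 162], [599, -138, 99]), ([11, 149, 183], [599, -178, 102])]
192 [([10, 149, 132], [586, -138, 99]), ([11, 152, 148], [587, -178, 99])]
198 [([11, 155, 133], [577, -141, 84]), ([11, 155, 130], [574, -177, 100])]
204 [([11, 154, 131], [567, -144, 72]), ([11, 150, 131], [564, -181, 88])]
210 [([11, 149, 132], [557, -148, 55]), ([10, 150, 133], [554, -185, 74])]
216 [([11, 146, 133], [547, -152, 40]), ([11, 148, 134], [545, -190, 57])]
222 [([11, 147, 132], [536, -156, 22]), ([11, 150, 134], [534, -194, 42])]
228 [([18, 94, 209], [524, -159, 11]), ([11, 153, 132], [523, -199, 26])]
234 [([18, 94, 210], [511, -158, 14]), ([18, 94, 204], [512, -203, 12])]
```

View pics/crop0.png

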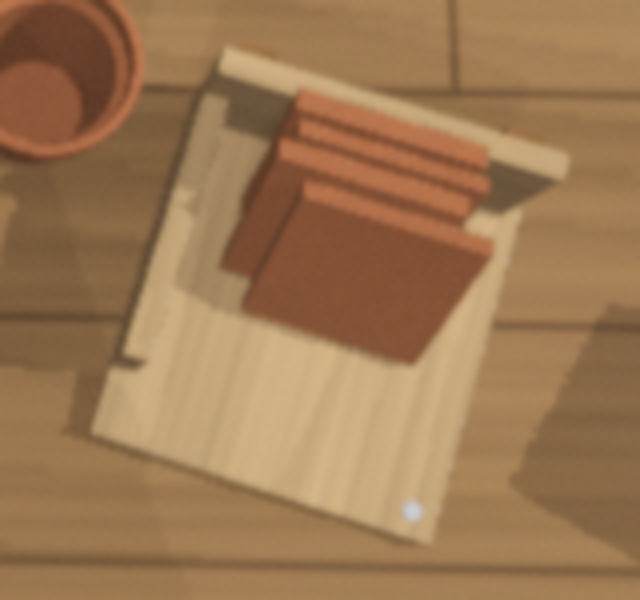

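The enlarged crop shows backstop top corners at full-image (355.5,158), (357,152), (442,179), (440.5,184.5), front floor corners at (323,248), (407.5,276), and front tile foot from (361,217) to (403,230.5).

```bash
cat >> h.py <<'E'
def fit(A,B):
    a,b=A.mean(0),B.mean(0);U,s,V=np.linalg.svd((A-a).T@(B-b));R=V.T@np.diag([1,np.linalg.det(V.T@U.T)])@U.T
    return R,b-R@a
E
python3 - <<'E'
from bench import r
from h import *
c=r.camera_info("top")
px=[(355.5,158,.097,75,85),(357,152,.097,90,85),(442.2,178.7,.097,90,-100),(440.5,184.5,.097,75,-100),(323,248,.012,-115,85),(407.5,276.2,.012,-115,-110)]
W=np.array([ray(c,*p[:3])[:2] for p in px]);M=np.array([p[3:] for p in px])/1000
R,t=fit(M,W);print("yaw",np.arctan2(R[1,0],R[0,0]),"t",t,"res mm\n",np.round(1000*(M@R.T+t-W),1))
np.savez("rack.npz",R=R,t=t)
inv=lambda P:(np.asarray(P)[...,:2]-t)@R
print("t4 foot",[np.round(1000*inv(ray(c,u,v,.012)),1) for u,v in((361.2,216.7),(403,230.5))])
# tile points in rack frame, depth-based from both cameras
for n in("top","scene"):
    d=np.load(f"pics/{n}0.npy");p=cv2.imread(f"pics/{n}0.png");X=cloud(d,r.camera_info(n));h=cv2.cvtColor(p,cv2.COLOR_BGR2HSV)
    q=np.dstack([inv(X),X[...,2]])*1000
    m=(h[...,0]<14)&(h[...,1]>135)&(abs(q[...,0])<110)&(q[...,1]<68)&(q[...,1]>-110)&(q[...,2]>8)&(d>0)
    Q=q[m];print(n,len(Q),Q.min(0),Q.max(0))
    for z in range(90,125,5): 
        s=Q[(Q[:,2]>=z)&(Q[:,2]<z+5)]
        if len(s):print(z,len(s),np.percentile(s[:,0],[2,98]).round(),np.percentile(s[:,1],[1,99]).round())
    if n=="scene":
        # backstop face check: wood pts with z in 80..100
        m2=(h[...,0]>14)&(q[...,2]>92)&(q[...,2]<102)&(abs(q[...,1])<120)&(q[...,0]>60)&(q[...,0]<110);print("back",np.percentile(q[m2],[2,50,98],axis=0).round())
        m2=(h[...,0]>14)&(q[...,2]>57)&(q[...,2]<67)&(abs(q[...,0])<70)&(q[...,1]>50)&(q[...,1]<100);print("cheek",np.percentile(q[m2],[2,50,98],axis=0).round())
print([np.round(x,3) for x in (R@[-.2,0.0]+t,R@[-.115,-.06]+t, R@[0.02,-.15]+t)])
E
```

```text
yaw -0.3024872677888072 t [ 0.5614     -0.14590442] res mm
 [[ 0.4  2.3]
 [ 1.8  1.1]
 [ 0.5 -1.9]
 [-1.5 -1.6]
 [-0.6  1.2]
 [-0.7 -1. ]]
t4 foot [array([-20.4,  23.7]), array([-20.9, -73.1])]
top 3086 [-23.68879709 -79.04792575  10.75467952] [ 76.52159991  46.39021459 113.67178579]
90 116 [15. 58.] [-69.  46.]
95 203 [17. 61.] [-67.  46.]
100 679 [21. 74.] [-67.  43.]
105 560 [23. 75.] [-59.  44.]
110 39 [40. 70.] [-46.  42.]
scene 1550 [ -7.1871119  -88.49975296  25.50279709] [101.58965884  64.6378548  110.01910951]
90 24 [29. 64.] [-74.  19.]
95 101 [27. 77.] [-74.  42.]
100 769 [25. 79.] [-70.  42.]
105 472 [39. 78.] [-57.  41.]
110 1 [68. 68.] [-23. -23.]
back [[ 75. -97.  92.]
 [ 85. -14.  96.]
 [ 92.  80.  97.]]
cheek [[-68.  69.  58.]
 [-14.  76.  61.]
 [ 35.  84.  62.]]
[array([ 0.37 , -0.086]), array([ 0.434, -0.169]), array([ 0.536, -0.295])]
```

```bash
cat >> h.py <<'E'
from scipy.spatial.transform import Rotation as Ro
K_=np.load("rack.npz") if __import__("os").path.exists("rack.npz") else None
YAW=np.arctan2(K_["R"][1,0],K_["R"][0,0])
def rack2w(x,y,z): return np.r_[K_["R"]@[x,y]+K_["t"],z]
def tool(yaxis,tilt_fwd=0,tilt_left=0):
    """tool pointing down, its y along the rack axis angle yaxis (rad), then leant so that the tips go to rack +x / +y"""
    y=np.array([np.cos(yaxis),np.sin(yaxis),0]);z=np.array([0,0,-1.]);B=np.c_[np.cross(y,z),y,z]
    return Ro.from_euler("z",YAW)*Ro.from_rotvec([0,-tilt_fwd,0])*Ro.from_rotvec([tilt_left,0,0])*Ro.from_matrix(B)
def rel(r,tip=None,Rt=None,L=.073,tcp=None):
    o=r.get_obs();R0=Ro.from_rotvec(o["orientation"]);Rt=Rt or R0
    if tip is not None: tcp=np.array(tip)-Rt.apply([0,0,L])
    print("tcp",np.round(o["tcp_pos"],3),"->",np.round(tcp,3),"| d",np.round(R0.inv().apply(tcp-o["tcp_pos"]),4),"rv",np.round((R0.inv()*Rt).as_rotvec(),3),"joints",np.round(o["joints"],2),"F",np.round(o["contact_force"],1))
E
python3 - <<'E'
from bench import r
from h import *
rel(r,tcp=[.47,.28,.30])
rel(r,tcp=[.44,-.11,.25])
for y in(np.pi/2,-np.pi/2): rel(r,tip=rack2w(-.06,-.012,.06),Rt=tool(y,.5))
print(np.round(tool(np.pi/2,.5).as_matrix(),2))
E
```

```text
tcp [0.277 0.615 0.303] -> [0.47 0.28 0.3 ] | d [-0.3137 -0.2264  0.0034] rv [0. 0. 0.] joints [-1.26  0.48  0.02  1.56 -0.01  1.11 -0.08] F [ 1.  -0.4  0.3]
tcp [0.277 0.615 0.303] -> [ 0.44 -0.11  0.25] | d [-0.4464 -0.5943  0.0541] rv [0. 0. 0.] joints [-1.26  0.48  0.02  1.56 -0.01  1.11 -0.08] F [ 1.  -0.4  0.3]
tcp [0.277 0.615 0.303] -> [ 0.467 -0.129  0.124] | d [-0.4789 -0.6003  0.18  ] rv [-0.032 -0.499 -0.117] joints [-1.26  0.48  0.02  1.56 -0.01  1.11 -0.08] F [ 1.  -0.4  0.3]
tcp [0.277 0.615 0.303] -> [ 0.467 -0.129  0.124] | d [-0.4789 -0.6003  0.18  ] rv [-0.748  0.047  2.931] joints [-1.26  0.48  0.02  1.56 -0.01  1.11 -0.08] F [ 1.  -0.4  0.3]
[[-0.84  0.3   0.46]
 [ 0.26  0.95 -0.14]
 [-0.48  0.   -0.88]]
```

The rows are not in the units I measure in: shifts go in shares of 0.2 m and turns go in shares of 2 rad. I convert before sending: -0.195 m is -0.975, -0.156 m is -0.78.

```bash
echo '[[-0.195,-0.14,0,0,0,0],[-0.39,-0.28,0,0,0,0],[-0.585,-0.42,0,0,0,0],[-0.78,-0.56,0,0,0,0],[-0.975,-0.7,0,0,0,0]]' | python3 drive.py 0.05
echo '[[-0.195,-0.14,0,0,0,0],[-0.39,-0.28,0,0,0,0],[-0.59,-0.43,0,0,0,0],[-0.59,-0.625,0,0,0,0],[-0.59,-0.825,0,0,0,0]]' | python3 drive.py
python3 - <<'E'
from bench import r
from h import *
rel(r,tip=rack2w(-.06,-.012,.10),Rt=tool(np.pi/2,.5))
E
```

```text
clock: 0.6
tcp_pos: [0.3979, 0.4059, 0.3036]
orientation: [-0.659, -3.071, 0.001]
contact_force: [1.0, 0.3, 0.1]
grip_width: 0.0496
gripper_force: 0.0
clock: 1.1
tcp_pos: [0.4375, 0.2068, 0.3034]
orientation: [-0.663, -3.071, 0.001]
contact_force: [0.3, -0.1, 0.7]
grip_width: 0.0499
gripper_force: 0.0
tcp [0.437 0.207 0.303] -> [ 0.467 -0.129  0.164] | d [-0.1656 -0.2936  0.1395] rv [-0.031 -0.5   -0.12 ] joints [-0.72  0.16  0.17  2.01 -0.03  0.98  0.61] F [ 0.3 -0.1  0.7]
```

Scaled: -0.18 m is -0.9, -0.144 m is -0.72, -0.5 rad is -0.25.

```bash
echo '[[-0.09,-0.18,0,0,-0.05,-0.01],[-0.18,-0.36,0,0,-0.1,-0.02],[-0.27,-0.54,0,0,-0.15,-0.03],[-0.36,-0.72,0,-0.005,-0.2,-0.045],[-0.45,-0.9,0.15,-0.015,-0.25,-0.06]]' | python3 drive.py
python3 - <<'E'
from bench import r
from h import *
rel(r,tip=rack2w(-.06,-.012,.10),Rt=tool(np.pi/2,.5))
E
```

```text
clock: 1.6
tcp_pos: [0.4474, 0.0082, 0.2772]
orientation: [0.393, 2.606, -0.095]
contact_force: [3.6, -3.5, 0.6]
grip_width: 0.05
gripper_force: 0.0
tcp [0.447 0.008 0.277] -> [ 0.467 -0.129  0.164] | d [ 0.0032 -0.126   0.127 ] rv [0.007 0.009 0.002] joints [-0.6  -0.04  0.28  2.38  0.7   0.47  0.37] F [ 3.6 -3.5  0.6]
```

Scaled: 0.127 m is 0.635, -0.126 m is -0.63.

```bash
echo '[[0,-0.15,0.15,0,0,0],[0,-0.3,0.3,0,0,0],[0,-0.45,0.45,0,0,0],[0.015,-0.63,0.635,0,0,0],[0.015,-0.63,0.635,0,0,0]]' | python3 drive.py
python3 - <<'E'
from bench import r
from h import *
rel(r,tip=rack2w(-.06,-.012,.03),Rt=tool(np.pi/2,.5))
p,d=r.grab_frame("scene");cv2.imwrite("pics/s1.png",cv2.resize(p[120:360,80:400],(800,600)))
E
```

```text
clock: 2.1
tcp_pos: [0.462, -0.1042, 0.1869]
orientation: [0.39, 2.615, -0.139]
contact_force: [0.7, -0.4, 0.5]
grip_width: 0.05
gripper_force: 0.0
tcp [ 0.462 -0.104  0.187] -> [ 0.467 -0.129  0.094] | d [ 0.0344 -0.0196  0.0878] rv [-0.025  0.004  0.013] joints [ 0.04  0.2  -0.05  2.41  1.3   0.19  0.02] F [ 0.7 -0.4  0.5]
```

View pics/s1.png

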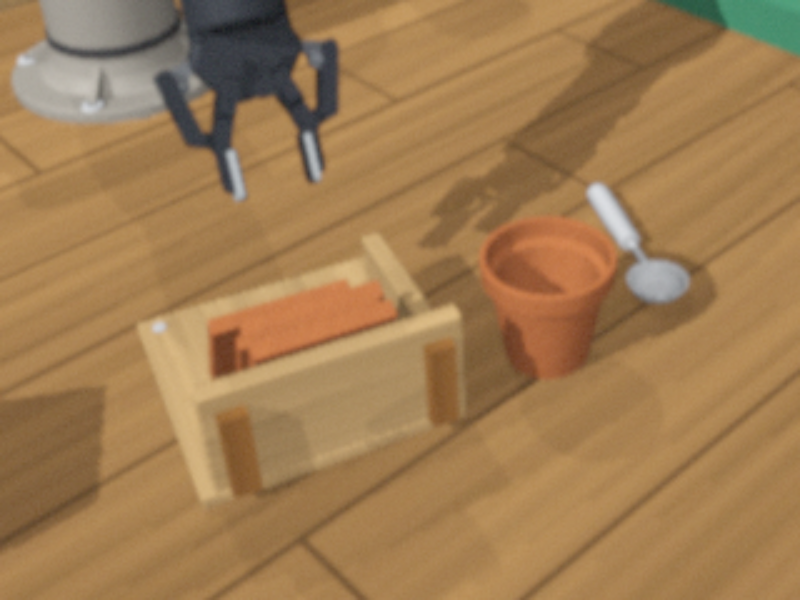

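The fingers hang in front of the rack, with tips at crop (240,195) and (318,178). Joint 6 is near its limit, so I'll use less tilt and start further forward.

Run:
```python
from bench import r
from h import *
rel(r,tip=rack2w(-.042,-.012,.05),Rt=tool(np.pi/2,.43))
```

```text
tcp [ 0.46  -0.11   0.185] -> [ 0.489 -0.136  0.116] | d [ 0.0029 -0.014   0.0777] rv [-0.031  0.073  0.007] joints [ 0.06  0.21 -0.05  2.41  1.32  0.19  0.01] F [-0.8  0.7 -1.2]
```

Scaled: 0.05 m is 0.25, 0.04 m is 0.2, 0.07 rad is 0.035.

```bash
echo '[[0,0,0.05,0,0.035,0],[0,-0.035,0.125,-0.0075,0.035,0],[0.015,-0.07,0.2,-0.015,0.035,0],[0.015,-0.07,0.25,-0.015,0.035,0],[0.015,-0.07,0.25,-0.015,0.035,0]]' | python3 drive.py
python3 - <<'E'
from bench import r
from h import *
rel(r,tip=rack2w(-.042,-.012,.05),Rt=tool(np.pi/2,.43))
E
```

```text
clock: 2.65
tcp_pos: [0.4775, -0.1257, 0.1417]
orientation: [0.394, 2.684, -0.089]
contact_force: [0.4, 0.2, -0.8]
grip_width: 0.0499
gripper_force: 0.0
tcp [ 0.477 -0.126  0.142] -> [ 0.489 -0.136  0.116] | d [-0.0018 -0.0064  0.0287] rv [0.003 0.002 0.01 ] joints [ 0.31  0.35 -0.26  2.35  1.38  0.18  0.03] F [ 0.4  0.2 -0.8]
```

Scaled: 0.029 m is 0.145, 0.015 m is 0.075, 0.01 rad is 0.005.

```bash
echo '[[-0.005,-0.015,0.075,0,0,0],[-0.01,-0.03,0.145,0,0,0.005],[-0.01,-0.03,0.145,0,0,0.005]]' | python3 drive.py
echo '[[0.045,0,0.1,0,0,0],[0.045,0,0.1,0,0,0],[0.045,0,0.1,0,0,0]]' | python3 drive.py
python3 - <<'E'
from bench import r
from h import *
for z in(.03,.02):rel(r,tip=rack2w(-.042,-.012,z),Rt=tool(np.pi/2,.43))
E
```

```text
clock: 2.95
tcp_pos: [0.4896, -0.1346, 0.1167]
orientation: [0.404, 2.681, -0.086]
contact_force: [-1.4, -0.4, 0.5]
grip_width: 0.0499
gripper_force: 0.0
clock: 3.25
tcp_pos: [0.4893, -0.1345, 0.0957]
orientation: [0.404, 2.682, -0.086]
contact_force: [0.3, -0.4, 0.5]
grip_width: 0.0503
gripper_force: 0.0
tcp [ 0.489 -0.134  0.096] -> [ 0.489 -0.136  0.096] | d [-0.0001 -0.0015 -0.0007] rv [0.004 0.003 0.002] joints [ 0.42  0.48 -0.37  2.33  1.87  0.25 -0.43] F [ 0.3 -0.4  0.5]
tcp [ 0.489 -0.134  0.096] -> [ 0.489 -0.136  0.086] | d [ 0.0041 -0.0015  0.0084] rv [0.004 0.003 0.002] joints [ 0.42  0.48 -0.37  2.33  1.87  0.25 -0.43] F [ 0.3 -0.4  0.5]
```

Scaled: 0.0085 m is 0.0425, 0.0045 m is 0.0225.

```bash
echo '[[0.01,-0.005,0.0225,0,0,0],[0.02,-0.0075,0.0425,0,0,0],[0.02,-0.0075,0.0425,0,0,0]]' | python3 drive.py
echo '[[0.004,0,0.009,0,0,0],[0.008,0,0.018,0,0,0],[0.008,0,0.018,0,0,0]]' | python3 drive.py
python3 - <<'E'
from bench import r
from h import *
rel(r,tip=rack2w(-.042,-.012,.016),Rt=tool(np.pi/2,.43))
p,d=r.grab_frame("wrist");cv2.imwrite("pics/w1.png",p)
E
```

```text
clock: 3.55
tcp_pos: [0.4892, -0.1362, 0.0862]
orientation: [0.405, 2.68, -0.086]
contact_force: [0.4, 0.0, 0.1]
grip_width: 0.0498
gripper_force: 0.0
clock: 3.85
tcp_pos: [0.4894, -0.1362, 0.0819]
orientation: [0.405, 2.68, -0.085]
contact_force: [0.4, -0.3, 0.4]
grip_width: 0.05
gripper_force: 0.0
tcp [ 0.489 -0.136  0.082] -> [ 0.489 -0.136  0.082] | d [ 0.0005  0.0002 -0.0007] rv [0.004 0.004 0.002] joints [ 0.47  0.52 -0.42  2.33  1.96  0.29 -0.49] F [ 0.4 -0.3  0.4]
```

View pics/w1.png

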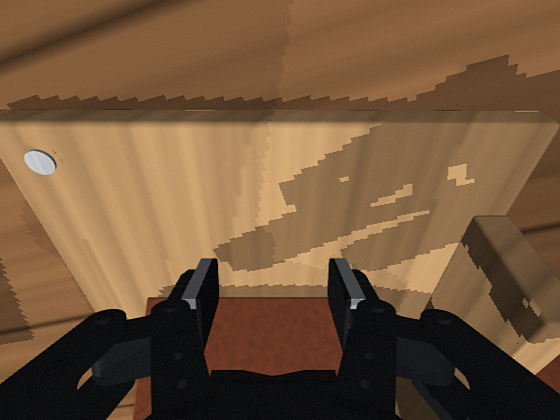

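The wrist view shows the tile_4 foot edge at row 297 (columns 148 to beyond 380). The finger pads are at columns 200 and 345 just in front of it, with the cheek end at (490,225).

Scaled: 0.0027 m is 0.0135, 0.0018 m is 0.009.

```bash
echo '[[0.004,0,0.009,0,0,0],[0.0065,0,0.0135,0,0,0],[0.0065,0,0.0135,0,0,0]]' | python3 drive.py
echo '[[0.002,0,0.0045,0,0,0],[0.004,0,0.009,0,0,0],[0.004,0,0.009,0,0,0]]' | python3 drive.py
python3 - <<'E'
from bench import r
from h import *
o=r.get_obs();c=r.camera_info("wrist");print("cam in tool",Ro.from_rotvec(o["orientation"]).inv().apply(-c["R"].T@c["t"]-o["tcp_pos"]))
rel(r,tip=rack2w(-.042,-.012,.010),Rt=tool(np.pi/2,.43))
E
```

```text
clock: 4.2
tcp_pos: [0.4893, -0.1362, 0.0788]
orientation: [0.405, 2.68, -0.085]
contact_force: [-0.1, 0.2, 0.1]
grip_width: 0.0501
gripper_force: 0.0
clock: 4.5
tcp_pos: [0.4894, -0.1362, 0.0779]
orientation: [0.404, 2.678, -0.086]
contact_force: [-6.8, 1.6, 17.0]
grip_width: 0.0504
gripper_force: 8.7
cam in tool [ 0.07300117 -0.0002516  -0.07011689]
tcp [ 0.489 -0.136  0.078] -> [ 0.489 -0.136  0.076] | d [0.0014 0.0002 0.0011] rv [0.003 0.006 0.002] joints [ 0.48  0.54 -0.43  2.33  1.98  0.3  -0.51] F [-6.8  1.6 17. ]
```

```bash
echo '[[-0.006,0,-0.015,0,0,0],[-0.04,0,0,0,0,0],[-0.0725,0,0.015,0,0,0],[-0.0725,0,0.015,0,0,0]]' | python3 drive.py
echo '[[-0.009,0,0.004,0,0,0],[-0.018,0,0.0085,0,0,0],[-0.0275,0,0.0125,0,0,0],[-0.0365,0,0.0165,0,0,0],[-0.0455,0,0.021,0,0,0]]' | python3 drive.py
```

```text
clock: 4.9
tcp_pos: [0.5046, -0.1408, 0.0805]
orientation: [0.405, 2.679, -0.086]
contact_force: [0.4, -1.0, -1.2]
grip_width: 0.05
gripper_force: 0.0
clock: 5.4
tcp_pos: [0.5121, -0.1432, 0.0799]
orientation: [0.405, 2.682, -0.085]
contact_force: [-3.0, 1.5, 0.0]
grip_width: 0.05
gripper_force: 1.7
```

Scaled: -0.0091 m is -0.0455, -0.0073 m is -0.0365.

```bash
for i in 1; do echo '[[-0.009,0,0.004,0,0,0],[-0.018,0,0.008,0,0,0],[-0.0275,0,0.012,0,0,0],[-0.0365,0,0.0155,0,0,0],[-0.0455,0,0.0195,0,0,0]]' | python3 drive.py; done; echo '[[-0.009,0,0.004,0,0,0],[-0.018,0,0.008,0,0,0],[-0.0275,0,0.012,0,0,0],[-0.0365,0,0.0155,0,0,0],[-0.0455,0,0.0195,0,0,0]]' | python3 drive.py
```

```text
clock: 5.9
tcp_pos: [0.5217, -0.1462, 0.0804]
orientation: [0.405, 2.681, -0.085]
contact_force: [-5.0, 0.9, -1.3]
grip_width: 0.0499
gripper_force: 2.2
clock: 6.4
tcp_pos: [0.5319, -0.1493, 0.081]
orientation: [0.405, 2.68, -0.086]
contact_force: [-3.5, 2.5, -1.5]
grip_width: 0.05
gripper_force: 2.0
```

Scaled: -0.0045 m is -0.0225, -0.0036 m is -0.018.

```bash
echo '[[-0.0045,0,0.002,0,0,0],[-0.009,0,0.004,0,0,0],[-0.0135,0,0.0065,0,0,0],[-0.018,0,0.0085,0,0,0],[-0.0225,0,0.0105,0,0,0]]' | python3 drive.py; echo '[[-0.0045,0,0.002,0,0,0],[-0.009,0,0.004,0,0,0],[-0.0135,0,0.0065,0,0,0],[-0.018,0,0.0085,0,0,0],[-0.018,0,0.0085,0,0,0]]' | python3 drive.py
python3 - <<'E'
from bench import r
from h import *
p,d=r.grab_frame("top");cv2.imwrite("pics/t2.png",cv2.resize(p[140:290,300:460],(640,600),interpolation=cv2.INTER_CUBIC))
E
```

```text
clock: 6.9
tcp_pos: [0.5365, -0.1508, 0.081]
orientation: [0.405, 2.68, -0.086]
contact_force: [-4.9, 1.7, -1.4]
grip_width: 0.05
gripper_force: 1.9
clock: 7.4
tcp_pos: [0.5406, -0.152, 0.0811]
orientation: [0.405, 2.68, -0.086]
contact_force: [-2.5, 0.5, -0.9]
grip_width: 0.0501
gripper_force: 1.5
```

View pics/t2.png

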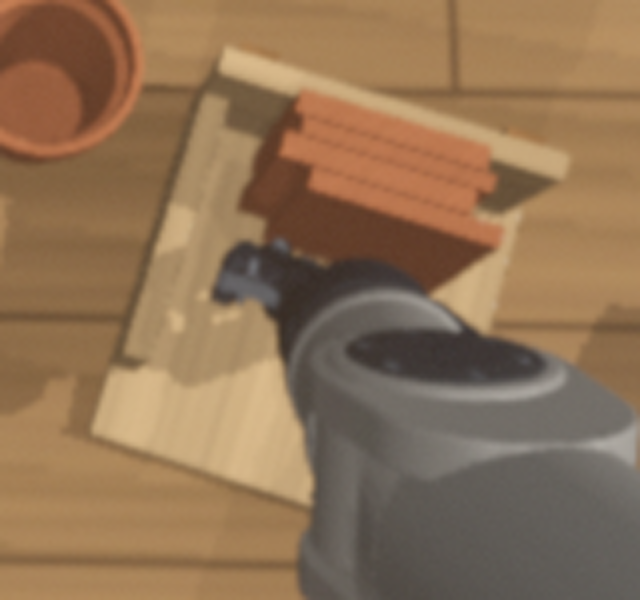

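The tile tops are now close together at crop rows 95-240, and the front face still leans a little. I'll keep pushing.

Scaled: -0.0036 m is -0.018, -0.0027 m is -0.0135.

```bash
echo '[[-0.0045,0,0.002,0,0,0],[-0.009,0,0.004,0,0,0],[-0.0135,0,0.0065,0,0,0],[-0.018,0,0.0085,0,0,0],[-0.018,0,0.0085,0,0,0]]' | python3 drive.py ; echo '[[-0.0045,0,0.002,0,0,0],[-0.009,0,0.004,0,0,0],[-0.0135,0,0.0065,0,0,0],[-0.018,0,0.0085,0,0,0],[-0.018,0,0.0085,0,0,0]]' | python3 drive.py
```

```text
clock: 7.95
tcp_pos: [0.5443, -0.1532, 0.081]
orientation: [0.405, 2.68, -0.086]
contact_force: [-3.6, 1.6, -1.7]
grip_width: 0.0497
gripper_force: 1.4
clock: 8.45
tcp_pos: [0.5462, -0.1537, 0.0806]
orientation: [0.405, 2.682, -0.085]
contact_force: [-12.4, 3.7, 5.4]
grip_width: 0.05
gripper_force: 6.0
```

Scaled: -0.0027 m is -0.0135, -0.0018 m is -0.009.

```bash
echo '[[-0.0045,0,0.002,0,0,0],[-0.009,0,0.004,0,0,0],[-0.0135,0,0.0065,0,0,0],[-0.0135,0,0.0065,0,0,0]]' | python3 drive.py
```

```text
clock: 8.85
tcp_pos: [0.5466, -0.1539, 0.0794]
orientation: [0.405, 2.686, -0.084]
contact_force: [-19.8, 5.5, 9.4]
grip_width: 0.0498
gripper_force: 10.1
```

Hard stop at the expected front-face position (about x=28). Now I'll back off and look.

Scaled: -0.09 m is -0.45, -0.05 m is -0.25.

```bash
echo '[[0.025,0,-0.01,0,0,0],[0.1,0,-0.05,0,0,0],[0.2,0,-0.1,0,0,0],[0.2,0,-0.25,0,0,0],[0.15,0,-0.45,0,0,0]]' | python3 drive.py
echo '[[0,-0.1,-0.2,0,0,0],[0,-0.25,-0.4,0,0.05,0],[0,-0.45,-0.45,0,0.1,0],[0,-0.65,-0.45,0,0.15,0],[0,-0.85,-0.45,0,0.2,0]]' | python3 drive.py .01
python3 - <<'E'
from bench import r
from h import *
o=r.get_obs();print(o["joints"].round(2))
p,d=r.grab_frame("top");cv2.imwrite("pics/t3.png",cv2.resize(p[140:290,300:460],(640,600),interpolation=cv2.INTER_CUBIC))
p,d=r.grab_frame("scene");cv2.imwrite("pics/s3.png",p)
rel(r,tip=rack2w(.048,-.115,.1),Rt=tool(0));rel(r,tip=rack2w(.048,-.115,.1),Rt=tool(np.pi))
E
```

```text
clock: 9.35
tcp_pos: [0.4918, -0.1391, 0.1277]
orientation: [0.405, 2.683, -0.095]
contact_force: [0.1, 0.1, -0.5]
grip_width: 0.0499
gripper_force: 0.0
clock: 9.85
tcp_pos: [0.4482, -0.2222, 0.181]
orientation: [0.46, 2.873, -0.141]
contact_force: [-0.1, -1.0, -0.7]
grip_width: 0.0103
gripper_force: 0.0
[ 0.82  0.34 -0.6   2.19  0.57  0.49  1.04]
tcp [ 0.448 -0.229  0.181] -> [ 0.573 -0.27   0.173] | d [-0.1261  0.003   0.04  ] rv [0.139 0.241 1.535] joints [ 0.83  0.34 -0.59  2.18  0.58  0.49  1.04] F [ 0.3 -0.4 -0.2]
tcp [ 0.448 -0.229  0.181] -> [ 0.573 -0.27   0.173] | d [-0.1261  0.003   0.04  ] rv [-0.242  0.14  -1.589] joints [ 0.83  0.34 -0.59  2.18  0.58  0.49  1.04] F [ 0.3 -0.4 -0.2]
```

View pics/t3.png

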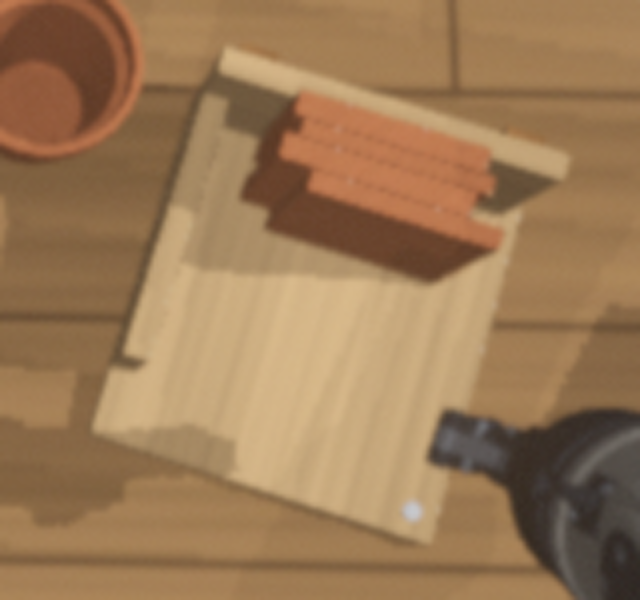

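The tiles are now packed. The front foot edge runs from crop (267,228) to (432,282) and the top front edge from (308,187) to (500,247). I'll check whether they're upright.

Run:
```python
from bench import r
from h import *
c=r.camera_info("top");inv=lambda P:(P[:2]-K_["t"])@K_["R"]*1000
for u,v,z in((267,228,.012),(432,282,.012),(308,187,.112),(500,247,.112),(300,92,.112),(490,160,.112)):print(z,inv(ray(c,300+u/4,140+v/4,z)).round(1))
p,d=r.grab_frame("top");X=cloud(d,c);h=cv2.cvtColor(p,cv2.COLOR_BGR2HSV)
q=np.dstack([(X[...,:2]-K_["t"])@K_["R"],X[...,2]])*1000
m=(h[...,0]<14)&(h[...,1]>135)&(abs(q[...,0])<90)&(q[...,1]<68)&(q[...,1]>-100)&(q[...,2]>104);Q=q[m]
print(len(Q),np.percentile(Q,[2,50,98],axis=0).round(1))
for a in range(28,76,4):
    s=Q[(Q[:,0]>=a)&(Q[:,0]<a+4)];print(a,len(s),s[:,2].mean().round(1),np.percentile(s[:,1],[3,97]).round())
```

```text
0.012 [26.8 24.5]
0.012 [ 26.2 -71.8]
0.112 [25.8 26.4]
0.112 [ 26.4 -72.6]
0.112 [72.1 43.7]
0.112 [ 68.  -56.5]
1213 [[ 24.8 -61.8 106.9]
 [ 47.8  -9.4 111.9]
 [ 72.2  42.8 114.7]]
28 100 111.6 [-66.  26.]
32 93 112.0 [-65.  27.]
36 99 111.5 [-48.  43.]
40 91 112.0 [-50.  44.]
44 100 112.0 [-51.  43.]
48 100 111.9 [-55.  43.]
52 97 111.9 [-57.  38.]
56 89 111.9 [-58.  37.]
60 103 111.7 [-51.  42.]
64 93 112.3 [-49.  43.]
68 91 111.9 [-51.  43.]
72 29 112.1 [-50.  36.]
```

All upright and packed, with the row from x=26 to x=74 and tops at 112. Next is the sideways sweep with both finger flanks, tool leant forward so the body clears the tiles and backstop.

Run:
```python
from bench import r
from h import *
rel(r,tip=rack2w(.05,-.12,.11),Rt=tool(0,.4))
```

```text
tcp [ 0.448 -0.226  0.181] -> [ 0.546 -0.267  0.177] | d [-0.1021 -0.0058  0.0295] rv [-0.175 -0.069  1.554] joints [ 0.82  0.34 -0.59  2.19  0.58  0.49  1.03] F [ 1.  -0.1 -0.4]
```

Scaled: -0.05 m is -0.25, -0.04 m is -0.2, 0.7 rad is 0.35.

```bash
echo '[[-0.05,0,0,-0.0075,-0.0025,0.07],[-0.1,0,0,-0.015,-0.005,0.14],[-0.15,0,0,-0.0225,-0.01,0.21],[-0.2,0,0,-0.03,-0.0125,0.28],[-0.25,0,0,-0.04,-0.015,0.35]]' | python3 drive.py
python3 - <<'E'
from bench import r
from h import *
rel(r,tip=rack2w(.05,-.12,.11),Rt=tool(0,.4))
E
```

```text
clock: 10.5
tcp_pos: [0.4947, -0.2362, 0.1915]
orientation: [1.386, 2.489, 0.087]
contact_force: [-0.1, -0.1, -0.8]
grip_width: 0.01
gripper_force: 0.0
tcp [ 0.495 -0.236  0.191] -> [ 0.546 -0.267  0.177] | d [-0.0481  0.0232  0.0307] rv [-0.096 -0.044  0.857] joints [ 0.74  0.36 -0.48  2.11  0.39  0.44  0.54] F [-0.1 -0.1 -0.8]
```

The rows are not in the units I measure in: shifts go in shares of 0.2 m and turns go in shares of 2 rad. I convert before sending: -0.04 m is -0.2, -0.032 m is -0.16, -0.05 rad is -0.025.

```bash
echo '[[-0.04,0.02,0,-0.0075,-0.0025,0.07],[-0.08,0.04,0,-0.015,-0.005,0.14],[-0.12,0.06,0.05,-0.025,-0.01,0.21],[-0.16,0.08,0.075,-0.0325,-0.015,0.28],[-0.2,0.1,0.1,-0.04,-0.02,0.35]]' | python3 drive.py
python3 - <<'E'
from bench import r
from h import *
rel(r,tip=rack2w(.05,-.12,.07),Rt=tool(0,.4))
E
```

```text
clock: 11.0
tcp_pos: [0.5365, -0.2608, 0.1847]
orientation: [2.12, 1.832, 0.292]
contact_force: [0.3, 0.6, 0.1]
grip_width: 0.0104
gripper_force: 0.0
tcp [ 0.537 -0.261  0.185] -> [ 0.546 -0.267  0.137] | d [-0.0018 -0.0079  0.0481] rv [-0.015 -0.005  0.157] joints [ 0.58  0.4  -0.27  2.07  0.26  0.31 -0.03] F [0.3 0.6 0.1]
```

Scaled: 0.048 m is 0.24, 0.035 m is 0.175, 0.157 rad is 0.0785.

```bash
echo '[[0,-0.01,0.05,-0.005,0,0.04],[-0.005,-0.02,0.1,-0.0075,-0.0025,0.0785],[-0.01,-0.04,0.175,-0.0075,-0.0025,0.0785],[-0.01,-0.04,0.24,-0.0075,-0.0025,0.0785],[-0.01,-0.04,0.24,-0.0075,-0.0025,0.0785]]' | python3 drive.py
python3 - <<'E'
from bench import r
from h import *
rel(r,tip=rack2w(.05,-.105,.053),Rt=tool(0,.4))
p,d=r.grab_frame("scene");cv2.imwrite("pics/s4.png",cv2.resize(p[150:330,100:340],(800,600),interpolation=cv2.INTER_CUBIC))
E
```

```text
clock: 11.5
tcp_pos: [0.5453, -0.2666, 0.1357]
orientation: [2.253, 1.668, 0.333]
contact_force: [-0.5, 0.7, -0.2]
grip_width: 0.0103
gripper_force: 0.0
tcp [ 0.545 -0.267  0.136] -> [ 0.551 -0.253  0.12 ] | d [ 0.0151 -0.005   0.0147] rv [-0.004 -0.001  0.006] joints [ 0.49  0.49 -0.16  2.08  0.27  0.19 -0.18] F [-0.5  0.7 -0.2]
```

View pics/s4.png

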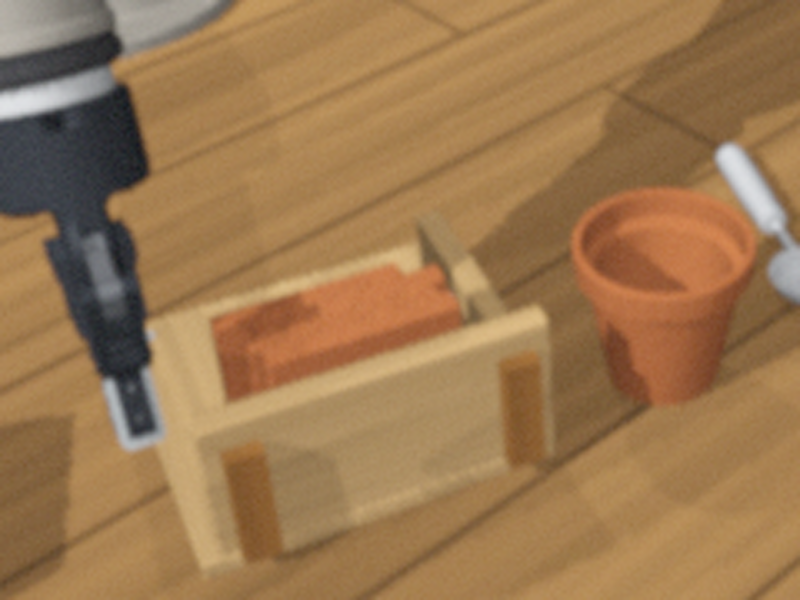

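The tool hangs right of the rack with its tip at crop (135,440), clear of the backstop end. Now I'll lower it and sweep left.

Scaled: 0.024 m is 0.12, 0.02 m is 0.1.

```bash
echo '[[0.025,-0.01,0.035,0,0,0],[0.05,-0.025,0.0735,0,0,0],[0.075,-0.025,0.0735,0,0,0],[0.1,-0.025,0.0735,0,0,0],[0.12,-0.025,0.0735,0,0,0]]' | python3 drive.py
echo '[[0.015,0,0,0,0,0],[0.03,0,0,0,0,0],[0.045,0,0,0,0,0],[0.06,0,0,0,0,0],[0.07,0,0,0,0,0]]' | python3 drive.py
python3 - <<'E'
from bench import r
from h import *
rel(r,tip=rack2w(.05,-.082,.053),Rt=tool(0,.4))
E
```

```text
clock: 12.05
tcp_pos: [0.5533, -0.2452, 0.1225]
orientation: [2.253, 1.663, 0.335]
contact_force: [0.2, 0.1, 0.6]
grip_width: 0.0095
gripper_force: 0.0
clock: 12.55
tcp_pos: [0.557, -0.2321, 0.1217]
orientation: [2.254, 1.664, 0.333]
contact_force: [-0.4, -1.4, 0.4]
grip_width: 0.0099
gripper_force: 0.0
tcp [ 0.557 -0.232  0.122] -> [ 0.558 -0.231  0.12 ] | d [ 0.0016 -0.0005  0.0014] rv [-0.002  0.001  0.004] joints [ 0.43  0.51 -0.17  2.1   0.53  0.17 -0.51] F [-0.4 -1.4  0.4]
```

Scaled: 0.01 m is 0.05, 0.008 m is 0.04.

```bash
echo '[[0.01,0,0,0,0,0],[0.02,0,0,0,0,0],[0.03,0,0,0,0,0],[0.04,0,0,0,0,0],[0.05,0,0,0,0,0]]' | python3 drive.py;echo '[[0.01,0,0,0,0,0],[0.02,0,0,0,0,0],[0.03,0,0,0,0,0],[0.04,0,0,0,0,0],[0.05,0,0,0,0,0]]' | python3 drive.py
python3 - <<'E'
from bench import r
from h import *
rel(r,tip=rack2w(.05,-.042,.053),Rt=tool(0,.4))
E
```

```text
clock: 13.05
tcp_pos: [0.5597, -0.223, 0.1217]
orientation: [2.254, 1.663, 0.333]
contact_force: [-1.0, -2.4, -0.2]
grip_width: 0.0097
gripper_force: 0.0
clock: 13.55
tcp_pos: [0.5627, -0.2134, 0.1216]
orientation: [2.254, 1.663, 0.333]
contact_force: [-1.6, -3.6, 0.2]
grip_width: 0.0102
gripper_force: 0.0
tcp [ 0.563 -0.213  0.122] -> [ 0.569 -0.192  0.12 ] | d [ 0.0221 -0.0002  0.0014] rv [-0.002  0.001  0.003] joints [ 0.37  0.5  -0.15  2.1   0.57  0.17 -0.59] F [-1.6 -3.6  0.2]
```

Scaled: 0.01 m is 0.05, 0.008 m is 0.04.

```bash
echo '[[0.01,0,0,0,0,0],[0.02,0,0,0,0,0],[0.03,0,0,0,0,0],[0.04,0,0,0,0,0],[0.05,0,0,0,0,0]]' | python3 drive.py;echo '[[0.0075,0,0,0,0,0],[0.015,0,0,0,0,0],[0.0225,0,0,0,0,0],[0.03,0,0,0,0,0]]' | python3 drive.py
```

```text
clock: 14.05
tcp_pos: [0.5658, -0.2033, 0.1216]
orientation: [2.254, 1.664, 0.334]
contact_force: [-1.7, -3.7, 1.0]
grip_width: 0.0099
gripper_force: 0.0
clock: 14.45
tcp_pos: [0.5676, -0.1977, 0.1216]
orientation: [2.254, 1.664, 0.334]
contact_force: [-1.1, -3.6, 1.9]
grip_width: 0.0098
gripper_force: 0.0
```

Scaled: 0.003 m is 0.015, 0.002 m is 0.01.

```bash
echo '[[0.005,0,0,0,0,0],[0.01,0,0,0,0,0],[0.015,0,0,0,0,0],[0.015,0,0,0,0,0]]' | python3 drive.py
python3 - <<'E'
from bench import r
from h import *
rel(r,tip=rack2w(.05,-.042,.053),Rt=tool(0,.4))
E
```

```text
clock: 14.85
tcp_pos: [0.5685, -0.1946, 0.1216]
orientation: [2.253, 1.664, 0.334]
contact_force: [-0.5, -3.5, 0.9]
grip_width: 0.0101
gripper_force: 0.0
tcp [ 0.569 -0.195  0.122] -> [ 0.569 -0.192  0.12 ] | d [ 0.0024 -0.0003  0.0014] rv [-0.002  0.     0.004] joints [ 0.31  0.5  -0.12  2.1   0.59  0.17 -0.64] F [-0.5 -3.5  0.9]
```

Scaled: 0.002 m is 0.01, 0.001 m is 0.005.

```bash
echo '[[0.005,0,0,0,0,0],[0.01,0,0,0,0,0],[0.01,0,0,0,0,0]]' | python3 drive.py; echo '[[0.005,0,0,0,0,0],[0.01,0,0,0,0,0],[0.01,0,0,0,0,0]]' | python3 drive.py
```

```text
clock: 15.15
tcp_pos: [0.5686, -0.194, 0.1216]
orientation: [2.255, 1.662, 0.332]
contact_force: [-1.9, -5.4, 1.5]
grip_width: 0.0099
gripper_force: 0.0
clock: 15.45
tcp_pos: [0.5686, -0.1938, 0.1216]
orientation: [2.256, 1.659, 0.329]
contact_force: [-3.0, -9.8, 2.2]
grip_width: 0.0102
gripper_force: 0.0
```

Scaled: 0.002 m is 0.01, 0.001 m is 0.005.

```bash
echo '[[0.005,0,0,0,0,0],[0.01,0,0,0,0,0],[0.01,0,0,0,0,0]]' | python3 drive.py
```

```text
clock: 15.75
tcp_pos: [0.5686, -0.1936, 0.1217]
orientation: [2.258, 1.656, 0.326]
contact_force: [-4.9, -12.9, 2.8]
grip_width: 0.01
gripper_force: 0.0
```

Scaled: -0.1 m is -0.5, -0.09 m is -0.45.

```bash
echo '[[-0.05,0,0,0,0,0],[-0.15,0,0,0,0,0],[-0.3,0,0,0,0,0],[-0.45,0,0,0,0,0],[-0.5,0,-0.15,0,0,0]]' | python3 drive.py
echo '[[-0.05,0,-0.2,0,0,0],[-0.2,0,-0.4,0,0,0],[-0.4,-0.1,-0.5,0,0,0],[-0.55,-0.25,-0.5,0,0,0],[-0.55,-0.25,-0.5,0,0,0]]' | python3 drive.py
cat > look.py <<'E'
from bench import r
from h import *
import sys
c=r.camera_info("top");D=[];P=[]
for i in range(4):
    p,d=r.grab_frame("top");D.append(d);P.append(p.astype(float))
p=np.mean(P,0).astype(np.uint8);d=np.median(D,0);X=cloud(d,c);h=cv2.cvtColor(p,cv2.COLOR_BGR2HSV)
q=np.dstack([(X[...,:2]-K_["t"])@K_["R"],X[...,2]])*1000
m=(h[...,0]<14)&(h[...,1]>135)&(abs(q[...,0])<90)&(q[...,1]<85)&(q[...,1]>-100)&(q[...,2]>104);Q=q[m]
print(len(Q),np.percentile(Q,[2,50,98],axis=0).round(1).tolist())
for a in range(24,80,4):
    s=Q[(Q[:,0]>=a)&(Q[:,0]<a+4)]
    if len(s)>5:print(a,len(s),s[:,2].mean().round(1),s[:,1].min().round(1),s[:,1].max().round(1))
cv2.imwrite(f"pics/{sys.argv[1]}.png",cv2.resize(p[150:240,320:450],(800,554),interpolation=cv2.INTER_CUBIC))
E
python3 look.py t5
```

```text
clock: 16.25
tcp_pos: [0.528, -0.2829, 0.1467]
orientation: [2.259, 1.664, 0.331]
contact_force: [-0.5, -0.3, 0.8]
grip_width: 0.0103
gripper_force: 0.0
clock: 16.75
tcp_pos: [0.4099, -0.3653, 0.2207]
orientation: [2.264, 1.654, 0.328]
contact_force: [-0.1, 0.3, -1.4]
grip_width: 0.0101
gripper_force: 0.0
1241 [[23.3, -25.7, 106.2], [47.1, 22.3, 111.9], [72.2, 69.9, 113.4]]
24 111 111.3 -26.9 70.2
28 95 112.0 -26.2 70.4
32 77 111.8 -27.8 70.6
36 118 111.5 -27.0 71.5
40 91 111.9 -27.2 71.6
44 93 111.9 -26.4 71.5
48 96 111.8 -25.6 71.5
52 98 111.9 -28.2 71.5
56 91 112.0 -27.6 71.4
60 99 111.8 -27.6 70.5
64 97 111.9 -29.2 70.5
68 92 112.0 -28.4 70.3
72 30 112.0 -24.9 67.3
```

View pics/t5.png

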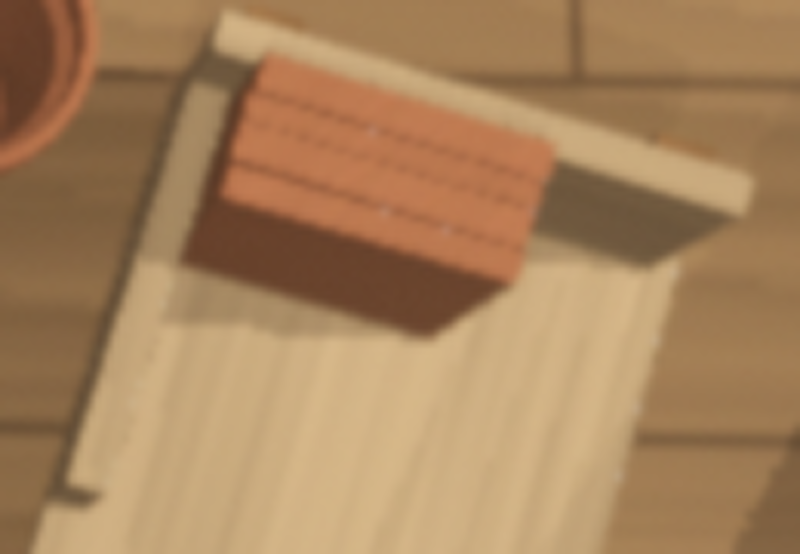

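All four left edges lie at y≈70-71, flush with the cheek. The line between tile 4 and tile 3 (crop (230,165)-(520,245)) looks slightly open, so I'll press the front again gently.

Scaled: -0.02 m is -0.1, -0.01 m is -0.05, -0.7 rad is -0.35.

```bash
echo '[[0,0,-0.05,0,0,-0.07],[0,0,-0.1,0,0,-0.14],[0,0,-0.1,0,0,-0.21],[0,0,-0.1,0,0,-0.28],[0,0,-0.1,0,0,-0.35]]' | python3 drive.py .05
python3 - <<'E'
from bench import r
from h import *
rel(r,tip=rack2w(-.03,.02,.12),Rt=tool(np.pi/2,.43))
E
```

```text
clock: 17.45
tcp_pos: [0.411, -0.357, 0.2414]
orientation: [1.508, 2.304, 0.155]
contact_force: [0.6, 0.7, 0.4]
grip_width: 0.05
gripper_force: 0.0
tcp [ 0.411 -0.357  0.241] -> [ 0.51  -0.109  0.186] | d [0.2031 0.1723 0.059 ] rv [-0.012 -0.029 -0.857] joints [ 1.47  0.37 -0.95  2.1   0.4   0.46  0.7 ] F [0.6 0.7 0.4]
```

Scaled: 0.17 m is 0.85, 0.142 m is 0.71, -0.7 rad is -0.35.

```bash
echo '[[0.17,0.14,0,0,0,-0.07],[0.34,0.28,0,0,0,-0.14],[0.51,0.425,0,0,0,-0.21],[0.68,0.565,0,0,-0.005,-0.28],[0.85,0.71,0.1,0,-0.01,-0.35]]' | python3 drive.py
python3 - <<'E'
from bench import r
from h import *
rel(r,tip=rack2w(-.02,.02,.06),Rt=tool(np.pi/2,.43))
E
```

```text
clock: 17.95
tcp_pos: [0.4798, -0.1514, 0.2262]
orientation: [0.651, 2.646, -0.046]
contact_force: [1.1, -1.7, -1.2]
grip_width: 0.0497
gripper_force: 0.0
tcp [ 0.48  -0.151  0.226] -> [ 0.519 -0.112  0.126] | d [0.0256 0.0465 0.1013] rv [-0.009 -0.011 -0.178] joints [ 0.97  0.29 -0.91  2.23  0.8   0.43  0.52] F [ 1.1 -1.7 -1.2]
```

Scaled: 0.1 m is 0.5, 0.08 m is 0.4, -0.178 rad is -0.089.

```bash
echo '[[0.03,0.06,0.1,0,0,-0.045],[0.065,0.12,0.2,0,0,-0.085],[0.1,0.18,0.3,0,-0.005,-0.089],[0.125,0.23,0.4,-0.005,-0.005,-0.089],[0.13,0.2325,0.5,-0.005,-0.005,-0.089]]' | python3 drive.py
python3 - <<'E'
from bench import r
from h import *
rel(r,tip=rack2w(.00,.02,.04),Rt=tool(np.pi/2,.43))
E
```

```text
clock: 18.45
tcp_pos: [0.5178, -0.111, 0.1251]
orientation: [0.413, 2.689, -0.081]
contact_force: [0.5, 0.2, 1.1]
grip_width: 0.0499
gripper_force: 0.0
tcp [ 0.518 -0.111  0.125] -> [ 0.538 -0.118  0.106] | d [-0.012  -0.0004  0.026 ] rv [ 0.004 -0.006 -0.004] joints [ 0.6   0.49 -0.66  2.25  1.44  0.39 -0.02] F [0.5 0.2 1.1]
```

Scaled: 0.03 m is 0.15, 0.028 m is 0.14.

```bash
echo '[[0,0,0.05,0,0,0],[-0.03,0,0.1,0,0,0],[-0.06,0,0.13,0,0,0],[-0.0825,0,0.14,0,0,0],[-0.105,0,0.15,0,0,0]]' | python3 drive.py
echo '[[-0.007,0,0.003,0,0,0],[-0.014,0,0.006,0,0,0],[-0.021,0,0.009,0,0,0],[-0.021,0,0.009,0,0,0]]' | python3 drive.py
```

```text
clock: 18.95
tcp_pos: [0.547, -0.1254, 0.1074]
orientation: [0.424, 2.687, -0.086]
contact_force: [0.1, -0.5, -0.2]
grip_width: 0.0499
gripper_force: 0.0
clock: 19.35
tcp_pos: [0.5505, -0.1271, 0.1072]
orientation: [0.425, 2.688, -0.087]
contact_force: [0.0, -0.5, -0.4]
grip_width: 0.0496
gripper_force: 0.0
```

Scaled: -0.0018 m is -0.009, -0.0014 m is -0.007.

```bash
echo '[[-0.007,0,0.003,0,0,0],[-0.009,0,0.004,0,0,0],[-0.009,0,0.004,0,0,0]]' | python3 drive.py
python3 - <<'E'
from bench import r
from h import *
rel(r,tip=rack2w(.018,.02,.04),Rt=tool(np.pi/2,.43))
E
```

```text
clock: 19.65
tcp_pos: [0.5523, -0.1275, 0.107]
orientation: [0.424, 2.688, -0.087]
contact_force: [-0.6, -0.3, 0.1]
grip_width: 0.0499
gripper_force: 0.1
tcp [ 0.552 -0.128  0.107] -> [ 0.555 -0.123  0.106] | d [-0.0013  0.0052  0.0013] rv [-0.001 -0.006 -0.01 ] joints [ 0.59  0.57 -0.63  2.17  1.46  0.4   0.01] F [-0.6 -0.3  0.1]
```

Scaled: -0.0018 m is -0.009, -0.001 m is -0.005.

```bash
echo '[[-0.005,0,0.0025,0,0,0],[-0.009,0,0.004,0,0,0],[-0.009,0,0.004,0,0,0]]' | python3 drive.py; echo '[[-0.005,0,0.0025,0,0,0],[-0.005,0,0.0025,0,0,0]]' | python3 drive.py
```

```text
clock: 19.95
tcp_pos: [0.554, -0.1279, 0.1068]
orientation: [0.424, 2.688, -0.086]
contact_force: [-1.8, 0.6, 0.4]
grip_width: 0.0498
gripper_force: 0.8
clock: 20.15
tcp_pos: [0.5545, -0.128, 0.1066]
orientation: [0.423, 2.689, -0.086]
contact_force: [-4.9, 2.9, 2.3]
grip_width: 0.0502
gripper_force: 2.5
```

Scaled: -0.001 m is -0.005, 0.0005 m is 0.0025.

```bash
echo '[[-0.005,0,0.0025,0,0,0],[-0.005,0,0.0025,0,0,0]]' | python3 drive.py
```

```text
clock: 20.35
tcp_pos: [0.5547, -0.128, 0.1062]
orientation: [0.423, 2.691, -0.086]
contact_force: [-7.6, 2.9, 4.7]
grip_width: 0.05
gripper_force: 4.1
```

Firm stop. One more small press, then I'll retreat and check.

Scaled: -0.002 m is -0.01, 0.001 m is 0.005.

```bash
echo '[[-0.01,0,0.005,0,0,0],[-0.01,0,0.005,0,0,0]]' | python3 drive.py; echo '[[0.02,0,-0.01,0,0,0],[0.1,0,-0.05,0,0,0],[0.25,0,-0.1,0,0,0],[0.25,0,-0.3,0,0,0],[0.2,0,-0.5,0,0,0]]' | python3 drive.py
echo '[[0,-0.15,-0.15,0,0,0],[0,-0.35,-0.3,0,0.025,0],[0,-0.55,-0.3,0,0.05,0],[0,-0.75,-0.3,0,0.075,0],[0,-0.75,-0.3,0,0.075,0]]' | python3 drive.py; python3 look.py t6
python3 - <<'E'
from bench import r
import cv2,numpy as np
for n in("top","scene"):
    p,_=r.grab_frame(n);q=cv2.imread(f"pics/{n}0.png");df=cv2.absdiff(p,q).max(2)
    for k,(u,v) in {"top":{"pot":(311,156),"spoon":(245,185),"tub":(511,251)},"scene":{"pot":(300,238),"spoon":(335,217),"tub":(36,313)}}[n].items():print(n,k,(df[v-22:v+22,u-22:u+22]>40).sum())
E
```

```text
clock: 20.55
tcp_pos: [0.5552, -0.1279, 0.1053]
orientation: [0.422, 2.694, -0.085]
contact_force: [-14.0, 4.8, 7.3]
grip_width: 0.0503
gripper_force: 7.2
clock: 21.05
tcp_pos: [0.4848, -0.1067, 0.1707]
orientation: [0.424, 2.691, -0.089]
contact_force: [-0.3, -0.6, -0.4]
grip_width: 0.0501
gripper_force: 0.0
clock: 21.55
tcp_pos: [0.4172, -0.2447, 0.2267]
orientation: [0.449, 2.834, -0.059]
contact_force: [0.9, -0.3, -1.0]
grip_width: 0.0498
gripper_force: 0.0
1204 [[24.9, -25.9, 107.3], [47.7, 21.7, 111.9], [72.2, 69.8, 113.5]]
24 131 110.3 -27.0 70.7
28 95 112.1 -26.4 70.6
32 95 112.0 -27.2 70.6
36 96 111.8 -26.9 71.5
40 98 111.9 -27.0 71.6
44 93 112.0 -27.7 71.4
48 90 111.8 -27.1 71.5
52 104 111.9 -28.4 71.6
56 90 111.9 -27.5 71.4
60 92 111.9 -28.5 69.9
64 97 112.0 -29.3 70.3
68 95 111.9 -28.1 70.4
72 28 111.8 -24.9 69.1
top pot 0
top spoon 0
top tub 123
scene pot 0
scene spoon 0
scene tub 0
```

View pics/t6.png

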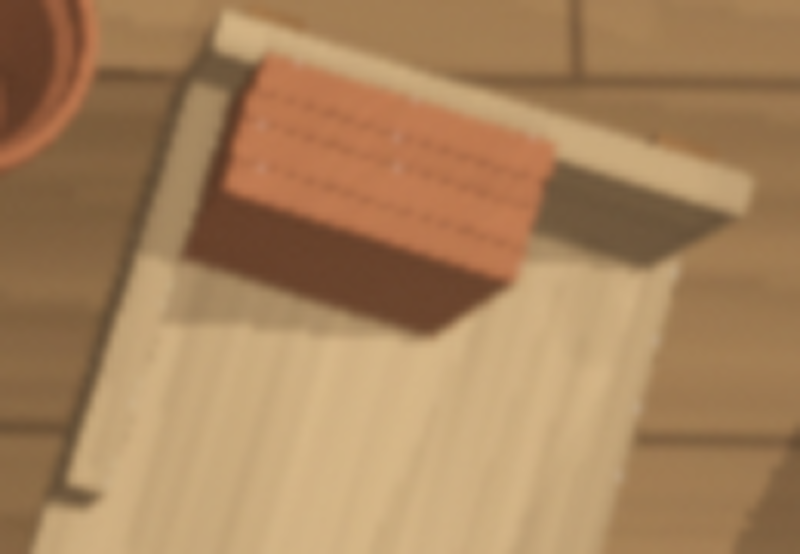

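Run:
```python
from bench import r
from h import *
c=r.camera_info("top");p=np.mean([r.grab_frame("top")[0].astype(float) for _ in range(8)],0)
s=(p[...,2]-p[...,0]).astype(np.float32)  # redness
def px(x,y,z):
    q=c["R"]@rack2w(x,y,z)+c["t"];u=c["camera_matrix"]@q;return u[:2]/u[2]
for x in(.029,.033,.041,.046,.054,.057,.064,.069):
    o=[]
    for y0,sg in((.07,1),(-.03,-1)):
        ys=y0+sg*np.arange(-.008,.0081,.0004);uv=np.array([px(x,y,.112) for y in ys],np.float32)
        f=cv2.remap(s,uv[:,:1],uv[:,1:],cv2.INTER_LINEAR).ravel();t=(f[:5].mean()+f[-5:].mean())/2
        i=np.argmax(f<t);o.append(round(1000*(ys[i-1]+(ys[i]-ys[i-1])*(f[i-1]-t)/(f[i-1]-f[i])),1))
    print(x,o,round(o[0]-o[1],1))
```

```text
0.029 [np.float64(70.7), np.float64(-28.5)] 99.2
0.033 [np.float64(70.8), np.float64(-28.4)] 99.2
0.041 [np.float64(71.8), np.float64(-28.4)] 100.2
0.046 [np.float64(71.5), np.float64(-28.6)] 100.1
0.054 [np.float64(71.7), np.float64(-28.9)] 100.6
0.057 [np.float64(72.1), np.float64(-28.7)] 100.8
0.064 [np.float64(70.9), np.float64(-29.7)] 100.6
0.069 [np.float64(70.3), np.float64(-29.6)] 99.9
```

```bash
python3 -c "
from bench import r
print(r.hand_in())"
```

```text
the job is handed in; nothing more can be done
None
```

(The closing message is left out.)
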